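Shut the kiln's gas cock with the T-key

TASK

The firing is over: take the steel T-key out of the wooden tool block, lower it down the sleeve of the kiln's gas cock, feel for the square stem until the key's socket drops fully home on it, and turn it clockwise up to its stop so that the gas is shut. Then draw the key out and stand it back in its own hole in the tool block, let go of it, and leave everything else where it is. Never press or twist hard on the cock: the stem is brass.

Things in the scene. Friction and masses are not known exactly. Their poses are not given: they have to be found in the camera images.
- key: Dark steel T-key, 170 tall, 0.34 to 0.53 kg, standing upright in the middle hole of the tool block. Origin: centre of the underside of its foot; z up the shank (11 diameter), x along the cross bar. The foot is a square socket, 20.5 square outside (29 over corners), 24 high, with a 13.5 square recess 16.5 deep open downward, sides parallel to x and y.
- key_bar (a point): Centre of the key's cross bar, 160 above the key's origin: a flat steel bar 110 long (along key x), 12 thick (along y), 20 high, square on the shank. The place to grip it, across its thickness.
- gascock: Gas cock fixed to the bench: brass cock in a steel pipe along its y, which drops into the bench 122 either side; above the cock a vertical steel guard sleeve, held by a plate on its -x side, with a round flange 80 across on top. Origin: on the sleeve's axis at bench level, z up. Pressing on it with more than 50 N before the key is home, or twisting the stem with more than about 0.6 N m, spoils it.
- sleeve_mouth (a point): Centre of the sleeve's mouth, 140 above the bench. The bore is round, 31 diameter, countersunk to 43 over its top 7, and goes straight down 94 to its floor.
- bore_floor (a point): Centre of the bore's floor, 46 above the bench. A 12 square brass stem, 15 tall, 1 mm bevel on top, stands on it. Key origin at height 46 to 47 = socket fully home; 60 to 61 = still on top of the stem. The square is clamped on at an unknown angle that no reading shows: feel for it. The socket fits in any quarter turn, within about 4 degrees; under a press of 5 to 10 N the stem does not turn along.
- cock (a joint): Angle of the cock's plug, rad: 0 = open (steel pointer under the sleeve along the pipe, to the gas cock's +y), 1.571 = shut at its stop (pointer to +x). Grows as the stem is turned clockwise seen from above; starts at 0.45 to 0.80. Turns against a steady 0.15 N m and stays where left; at the stop it rises to 0.4 N m over a further 0.1 rad of the key.
- toolblock: Wooden block 85 (x) by 160 (y) by 70 high, fixed. Origin: centre of its underside. Three round holes, open upward, floors 10 above the bench: the key's hole, 35 diameter, in the middle (x 0, y 0); two 19 diameter holes with small tools at (12, -55) and (-12, 55). Those tools end lower than 137 above the bench.
- toolblock_hole0 (a point): Centre of the mouth of the key's hole, 70 above the bench.
- looptool: Bystander: wood-handled loop tool, 126 tall, 15 diameter, standing in the small hole on the block's -y side. Origin at its foot.
- needletool: Bystander: dark wooden needle tool, 122 tall, 15 diameter, standing in the small hole on the block's +y side. Origin at its foot.
- glazejar: Bystander: brown glaze jar, 62 diameter, 85 tall, beyond the gas cock. Origin: centre of its underside.
- bowl: Bystander: blue ceramic bowl, 110 diameter, 45 tall, beyond the tool block. Origin: centre of its underside.
- paddle: Bystander: flat wooden paddle, 215 long, 45 wide, 10 thick, lying on the bench on the near side of the tool block. Origin: at its underside, near the middle.

How it is judged:
By the outcome, as a careful person would: the job done as asked, in the order asked, and still so for the second after the job is handed in, with the robot touching nothing.
It also fails if it takes over 72 s, if anything falls off the work surface, if the arm or the gripper's body presses on something with over 40 N, if the wrist force passes 120 N, or if a joint passes its speed limit or range.

ROBOT

A 6-joint arm with a two-finger parallel gripper is mounted at the origin on the work surface. World frame = base frame: x ahead of the robot, y to its left, z up, the work surface at z = 0. Lengths are in mm, angles in rad, forces in N, time in s.
With the tool pointing down it reaches from about 350 to 775 mm from the base axis. Payload 7.3 kg.
Tool frame: the origin (TCP) lies between the finger pads; the fingertips stand 25 mm ahead of it and the grasp point (between the pads) lies 6 mm ahead of it; z points along the fingers, y is the line along which they close (so a half turn about z gives the same grasp; the last joint's range is limited). The gripper opens to 92 mm and grips with 3 to 60 N. Pads are 19 mm wide; open, the fingers measure 130 mm over their backs; the gripper's body (75 mm by 190 mm) begins 47 mm behind the grasp point.
Start: joints at [1.003, 0.342, 1.524, -0, 1.275, -0.146], TCP at [214.924, 479.01, 251.741] pointing down, gripper open.
Joint ranges: [-2.53, 2.53], [-0.77, 2.02], [0.04, 2.7], [-1, 4.14], [0.28, 2.66], [-3.11, 3.11]. Speed limits (rad/s): [2.57, 2.57, 3.14, 3.14, 3.14, 3.14].

INTERFACE

Orientations are given as a unit quaternion [x, y, z, w].
In Python, from station import manip gives the robot as it stands.
- The arm moves only by the shell command python3 nudge.py FILE [FORCE], which reads ROWS from the file FILE. ROWS is 1 to 8 rows, one to a line, with the numbers parted by spaces; each row has 7 numbers: a rotation vector rx, ry, rz in rad, then dx, dy, dz in mm, then the finger opening in mm; each row shifts and turns the commanded pose from where the row before left it, along the tool's axes as they then stand; what a row does not reach is not made up. A row lasts 1/10 s, in which the tool goes at most 50 mm and 0.15 rad, less where a joint would pass 70% of its speed; a pose out of reach is approached as far as the arm can. The fingers move at their own pace and stop on an object; FORCE is the grip in N (left out, the last holds). Time passes only in rows, so rows that do not move let the fingers close. It prints the time, the measured TCP pose, the force, the opening and the grip force at its end. Input that does not fit is refused with a message, and nothing moves.
- manip.state(): the state, without advancing time (a new reading comes with each control period).
- manip.get_image(name): name is "scene" or "top"; returns the picture (480x640x3 uint8, red, green, blue); there is no depth.
- manip.get_calibration(name): a dict with "mtx" (3x3 intrinsics, pixels), "extrinsics" (4x4, takes a point from camera to world coordinates). Camera axes: x right, y up, looking along -z (the intrinsics and any distortion apply to the point x, -y, -z); pixel columns grow to the right and rows downward; lengths in mm; the calibration is good to about 2 mm. A picture is of the moment at which its call begins. get_calibration takes no time and is no camera call.
- manip.finish_job(): hands the job in; it is judged then, once.
The state is a dict: "clock": time; "q": joint angles; "joint_velocities": joint speeds; "joint_torque": joint torques, N m; "position": TCP position; "tool_rot": TCP orientation; "ft_force": force on the tool from outside, world axes, zero at the start; "moment": the same for the moment, N m; "finger_gap": finger opening in mm; "finger_force": force on a finger pad.
Only numpy, scipy, OpenCV 4.12 (cv2) and the standard library are available. Lean on these libraries where they do the work, as an engineer would, in place of code of your own. Each camera call takes 0.05 s, during which the arm holds its last target. There are 200 camera calls.

## Working session

There is one attempt and no reset: what is moved stays moved. The work goes in short steps, Python scripts to look and compute and a shell command to move; the robot and the scene stay as the last step left them, time stands still between calls to the robot, and variables do not carry over. Pictures are saved under pics/ and viewed, at most 10 in all, crops included, and the job is handed in when it is done.

```bash
ls; mkdir -p pics
python3 - <<'E'
from station import manip
import cv2
for n in("scene","top"):
    cv2.imwrite(f"pics/{n}0.png",manip.get_image(n)[:,:,::-1]); c=manip.get_calibration(n); print(n,c)
print(manip.state())
E
```

```text
nudge.py
pics
station.py
scene {'mtx': array([[478.79689001,   0.        , 311.32015802],
       [  0.        , 478.79689001, 237.67223672],
       [  0.        ,   0.        ,   1.        ]]), 'extrinsics': array([[ 3.93547085e-01, -5.07001556e-01,  7.66857297e-01,
         1.18607420e+03],
       [ 9.19097655e-01,  2.34687417e-01, -3.16514322e-01,
        -2.53475241e+02],
       [-1.94985048e-02,  8.29380032e-01,  5.58344491e-01,
         5.88000987e+02],
       [ 0.00000000e+00,  0.00000000e+00,  0.00000000e+00,
         1.00000000e+00]])}
top {'mtx': array([[521.26600258,   0.        , 321.66093573],
       [  0.        , 521.26600258, 244.03147238],
       [  0.        ,   0.        ,   1.        ]]), 'extrinsics': array([[-1.04596014e-02,  9.93801029e-01, -1.10680222e-01,
         4.69219117e+02],
       [-9.99944066e-01, -1.05689695e-02, -4.01484781e-04,
         4.57337654e+01],
       [-1.56877188e-03,  1.10669832e-01,  9.93855989e-01,
         9.68208920e+02],
       [ 0.00000000e+00,  0.00000000e+00,  0.00000000e+00,
         1.00000000e+00]])}
{'clock': 0.1, 'q': array([ 1.00299421e+00,  3.42643353e-01,  1.52491196e+00,  5.06933594e-07,
        1.27535228e+00, -1.45996253e-01]), 'joint_velocities': array([-0.00138367, -0.00232315, -0.00209508,  0.00023803,  0.00161328,
       -0.00146183]), 'joint_torque': array([ 1.37498180e-03, -4.32005167e+01, -2.44695067e+01,  7.17864675e-02,
        5.25536493e-02, -7.09362280e-05]), 'position': array([214.74804116, 478.72889504, 251.12277836]), 'tool_rot': array([ 2.09342938e-01,  9.77842064e-01, -6.15950297e-04, -2.29926177e-04]), 'ft_force': array([0.61930333, 0.47829868, 0.06979605]), 'moment': array([ 0.00472567, -0.04252858, -0.0313046 ]), 'finger_force': 0.0, 'finger_gap': 91.45732817691363}
```
View pics/top0.png

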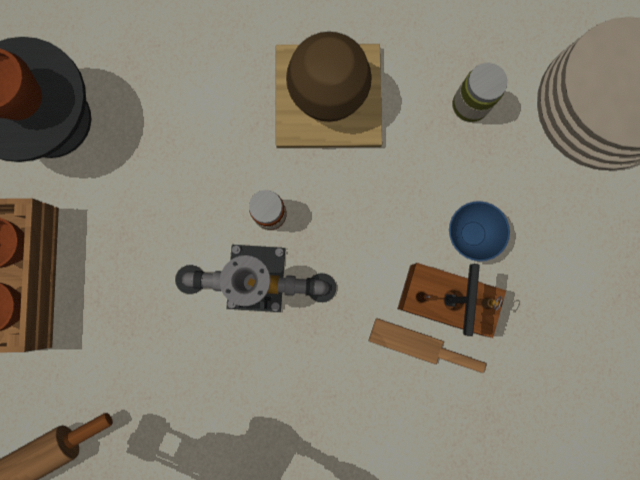

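View pics/scene0.png

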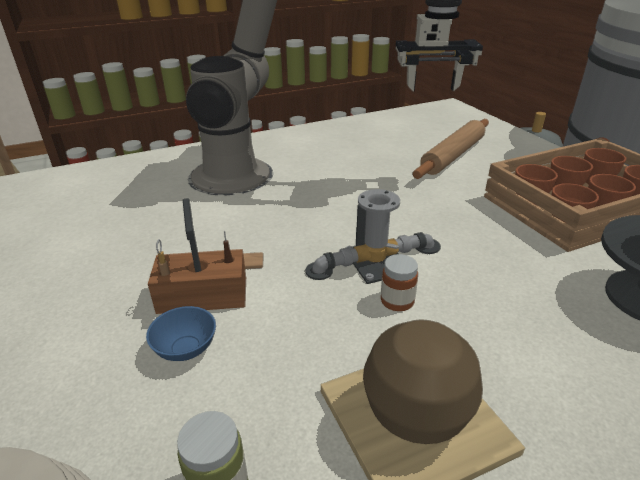

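The top view shows the key's bar from (475,265) to (470,335), the block with corners near (412,263) and (508,292), and the flange centred near (246,281). The scene view shows the key upright at about (190,235) and the flange at (379,200).

Create h.py:
```python
import numpy as np, cv2
from station import manip
def ray(n,u,v):
    c=manip.get_calibration(n);K,E=c["mtx"],c["extrinsics"]
    d=E[:3,:3]@np.array([(u-K[0,2])/K[0,0],-(v-K[1,2])/K[1,1],-1]);return E[:3,3],d
def at(n,u,v,z):
    o,d=ray(n,u,v);return (o+d*(z-o[2])/d[2])
def proj(n,p):
    c=manip.get_calibration(n);K,E=c["mtx"],c["extrinsics"]
    q=E[:3,:3].T@(np.array(p,float)-E[:3,3]);return np.array([K[0,2]+K[0,0]*q[0]/-q[2],K[1,2]-K[1,1]*q[1]/-q[2]])
```

Run:
```python
from h import *
t=cv2.imread("pics/top0.png");s=cv2.imread("pics/scene0.png")
a=cv2.resize(t[225:325,200:300],(400,400),interpolation=cv2.INTER_CUBIC)
b=cv2.resize(t[250:350,395:495+30][:, :130],(520,400),interpolation=cv2.INTER_CUBIC)[:,:400]
cv2.imwrite("pics/c1.png",np.hstack([a,b]))
# dark bar
g=t.max(2); m=np.zeros_like(g);m[255:345,460:490]=(g[255:345,460:490]<60)*255
for v in range(260,340,6):
    x=np.where(m[v])[0]; print(v,x.min() if len(x) else None,x.max() if len(x) else None,g[v,462:484])
```

```text
260 None None [152 153 154 153 155 154 154 153 145 130 122 118 101  97  95  94  95  93
  93  92  94  94]
266 470 478 [152 155 152 153 154 155 153  83  29  24  37  45  48  47  45  42  45  91
 145 155 153 154]
272 469 478 [153 152 153 152 154 154 119  55  28  30  44  48  47  49  46  42  56 141
 155 154 154 153]
278 468 477 [105 105 103 105 107 105  53  24  24  40  45  48  51  48  45  45  88 146
 154 153 155 152]
284 468 477 [106 107 107 110 109  74  33  23  33  43  48  48  47  45  44  51 101 109
 107 105 103 103]
290 467 476 [ 98  99  99 100  87  42  23  28  41  45  49  46  46  47  44  78 103 108
 110 109 111 108]
296 460 476 [42 53 60 64 43 25 24 36 43 47 47 46 47 42 52 93 99 99 97 98 97 74]
302 460 489 [22 23 29 29 22 25 29 39 45 47 46 43 46 41 52 71 73 73 71 58 44 41]
308 465 489 [ 98 106 107  57  25  26  37  43  48  48  47  47  44  57  96 102 103 103
 104 104 100  74]
314 465 474 [105 103  75  35  24  32  42  46  49  48  46  46  45  96 105 103 105 104
 103  79  70  69]
320 464 473 [108 100  53  22  26  40  43  42  47  47  47  42  62  95  99  99  97  98
  98  99  74  67]
326 464 473 [111  64  30  23  33  43  47  50  48  47  46  51 100 105 105 102 100 101
  99  75  69  68]
332 464 472 [129  62  24  26  41  47  47  48  46  45  43  69  84  94  98 105 113 112
 101  80  73  73]
338 None None [153 154 153 154 153 153 154 154 154 154 154 153 154 153 152 153 153 152
 151 153 153 153]
```

View pics/c1.png

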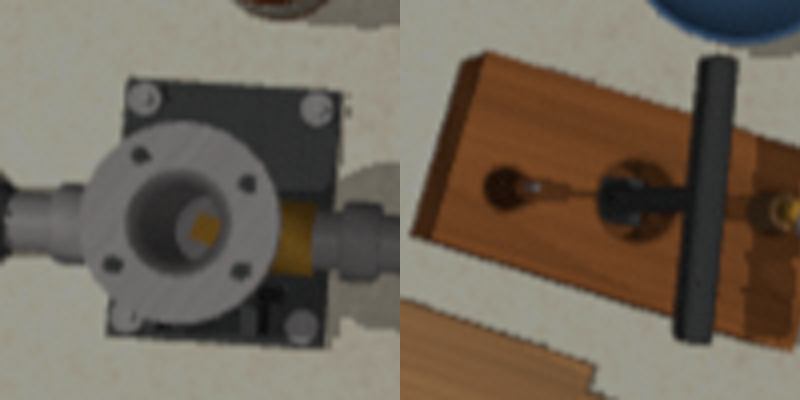

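The crop shows the flange as a circle centred at about (244.6, 280.3). A brass square is visible in the bore, with its edges at about 18° in the image. The key's hole is centred near (454,299), and the bar is clear.

Run:
```python
from h import *
t=cv2.imread("pics/top0.png");s=cv2.imread("pics/scene0.png")
g=cv2.cvtColor(t,cv2.COLOR_BGR2GRAY).astype(float)
g=t.max(2).astype(float)
L=[];R=[]
for v in list(range(272,293,1))+list(range(308,331)):
    r=g[v];c=int(round(473-(v-290)*0.1))-1
    # walk out from the dark centre until threshold 72
    x=c
    while r[x]<62:x+=1
    R.append((x-(r[x]-62)/(r[x]-r[x-1]),v))
    x=c
    while r[x]<62:x-=1
    L.append((x+(r[x]-62)/(r[x]-r[x+1]),v))
def line(P,n,z):
    W=np.array([at(n,u,v,z)[:2] for u,v in P]);m=W.mean(0);d=np.linalg.svd(W-m)[2][0];d*=np.sign(d[0]);
    res=(W-m)@np.array([-d[1],d[0]]);k=abs(res)<1.2;W=W[k];m=W.mean(0);d=np.linalg.svd(W-m)[2][0];d*=np.sign(d[0]);return m,d
mR,dR=line(R,"top",180);mL,dL=line(L,"top",160)
n=np.array([-dR[1],dR[0]]);print("R",mR,np.degrees(np.arctan2(dR[1],dR[0])),"L",mL,np.degrees(np.arctan2(dL[1],dL[0])),"gap",(mL-mR)@n)
# ends of bar along its centre line
for u0,v0,dv in((474.5,275,-1),(469,325,1)):
    v=v0
    while True:
        u=int(round(473-(v-300)*0.1)); 
        if g[v,u]>75:break
        v+=dv
    print("end",u,v,g[v-2:v+3,u],at("top",u,v,180),at("top",u,v,160))
print("hole",at("top",453.9,299.1,70))
print("mouth",at("top",244.6,280.3,140), "pipe ends",at("top",190,280,20),at("top",322,288,20))
B=[(488,52),(416,235),(795,348)]  # block top corners in crop
for x,y in B[:1]+B[2:]: print("blk",at("top",(x-400)/4-.375+395,y/4-.375+250,70))
Pm=at("top",244.6,280.3,140);print("mouth in scene",proj("scene",Pm))
st=[at("top",x/4-.375+200,y/4-.375+225,61) for x,y in((195,212),(220,220),(212,248),(190,240))];print(np.array(st))
a=s[185:225,345:415];b=s[190:275,150:250]
cv2.imwrite("pics/c2.png",np.hstack([cv2.resize(a,(420,510)) if 0 else cv2.copyMakeBorder(cv2.resize(a,None,fx=5,fy=5,interpolation=2),0,225,0,0,0),cv2.resize(b,(425,425),interpolation=2)]))
```

```text
R [ 468.03235018 -184.22623341] -7.5920352509283875 L [ 468.16228238 -174.76282985] -8.113067829833069 gap 9.397613026799357
end 477 263 [ 99. 136. 121.  62.  41.] [ 525.58977955 -188.90947139  180.        ] [ 527.0201278  -194.86330497  160.        ]
end 469 336 [ 47.  60. 117. 153. 154.] [ 416.65070641 -172.24604779  180.        ] [ 415.31683643 -177.77706394  160.        ]
hole [ 471.93158269 -179.41639495   70.        ]
mouth [504.85121085 168.94290146 140.        ] pipe ends [511.60272101 286.02698424  20.        ] [494.59449255  46.34109416  20.        ]
blk [ 535.20714746 -117.50513096   70.        ]
blk [ 407.83788589 -244.02272906   70.        ]
mouth in scene [379.41462305 199.12810687]
[[512.82622241 174.15670255  61.        ]
 [509.23824377 163.27286336  61.        ]
 [497.14072779 166.69902265  61.        ]
 [500.70436208 176.26571397  61.        ]]
```

View pics/c2.png

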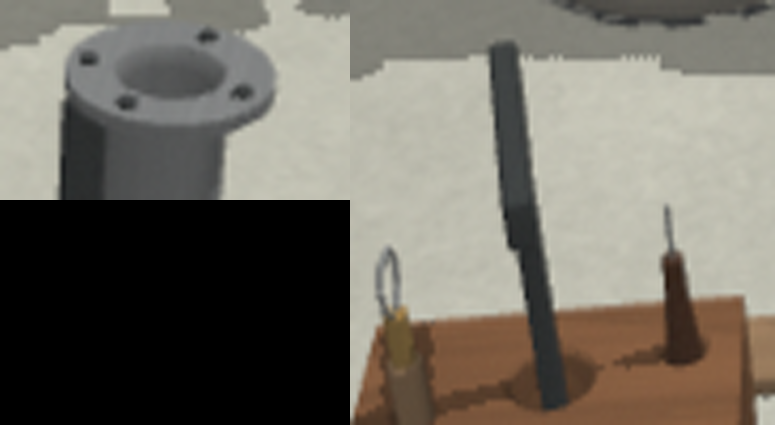

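```bash
cat >> h.py <<'E'
from scipy.spatial.transform import Rotation as Ro
def go(x,y,z,yaw=None):
    """print tool-axis shift to world x,y,z, after the turn about tool z to tool-y heading yaw (deg)"""
    s=manip.state();R=Ro.from_quat(s["tool_rot"]).as_matrix()
    h=np.degrees(np.arctan2(R[1,1],R[0,1]));d=0
    if yaw is not None: d=-np.radians((yaw-h+90)%180-90)
    R2=R@Ro.from_rotvec([0,0,d]).as_matrix()
    print("t",s["clock"],"pos",s["position"].round(1),"head",round(h,2),"q",s["q"].round(2),"tilt",R[:2,2].round(4),"\nF",s["ft_force"].round(1),"M",s["moment"].round(3),"gap",round(s["finger_gap"],1),"gf",s["finger_force"])
    print("rz",round(d,4),"shift after turn",(R2.T@(np.array([x,y,z])-s["position"])).round(1), "rv total",Ro.from_matrix(R.T@Ro.from_euler("ZX",[ (yaw if yaw is not None else h)-90,180],degrees=True).as_matrix()).as_rotvec().round(4))
E
echo '0 0 -0.143 0 0 0 92
0 0 -0.143 0 0 0 92
0 0 0 -23 -41 0 92
0 0 0 -23 -41 0 92
0 0 0 -23 -41 0 92
0 0 0 -23 -41 0 92
0 0 0 -23 -41 0 92
0 0 0 -23 -41 0 92' > rows.txt && python3 nudge.py rows.txt
echo '0 0 0 -23 -41 0 92
0 0 0 -23 -41 0 92
0 0 0 -23 -41 0 92
0 0 0 -23 -41 0 92
0 0 0 -23 -41 0 92
0 0 0 -23 -41 0 92
0 0 0 -10 -20 0 92
0 0 0 0 0 0 92' > rows.txt && python3 nudge.py rows.txt
python3 -c "
from h import *
go(471.1,-179.9,176,82.2)"
```

```text
clock: 0.9
position: [318.4, 214.8, 251.6]
tool_rot: [0.068, 0.998, -0.0, 0.0]
ft_force: [1.5, 0.4, 0.4]
finger_gap: 91.8
finger_force: 0.0
clock: 1.7
position: [429.6, -69.6, 251.2]
tool_rot: [0.07, 0.998, -0.0, -0.0]
ft_force: [0.7, -0.2, 0.2]
finger_gap: 91.3
finger_force: 0.0
t 1.7 pos [429.6 -69.6 251.2] head 81.99 q [-0.34  0.18  1.75 -0.    1.21 -1.77] tilt [-0.0005 -0.0002] 
F [ 0.7 -0.2  0.2] M [0.09  0.019 0.017] gap 91.3 gf 0.0
rz -0.0036 shift after turn [ -56.2 -103.7   75.2] rv total [-7.000e-04  5.000e-04  3.138e+00]
```

```bash
echo '0 0 0 -20 -36 0 92
0 0 0 -20 -36 0 92
0 0 0 -16 -32 0 92
0 0 0 0 0 0 92' > rows.txt && python3 nudge.py rows.txt
python3 -c "
from h import *
go(471.1,-179.9,176,82.2)
cv2.imwrite('pics/s1.png',manip.get_image('scene')[:,:,::-1])"
```

```text
clock: 2.1
position: [471.1, -179.9, 251.1]
tool_rot: [0.069, 0.998, -0.0, -0.0]
ft_force: [0.3, 0.5, -0.6]
finger_gap: 92.1
finger_force: 0.0
t 2.1 pos [ 471.1 -179.9  251.1] head 82.08 q [-0.52  0.3   1.58 -0.    1.26 -1.95] tilt [-0.     -0.0006] 
F [ 0.3  0.5 -0.6] M [ 0.082 -0.008 -0.013] gap 92.1 gf 0.0
rz -0.0021 shift after turn [ 0.1  0.  75.1] rv total [1.0000e-04 9.0000e-04 3.1395e+00]
```

View pics/s1.png

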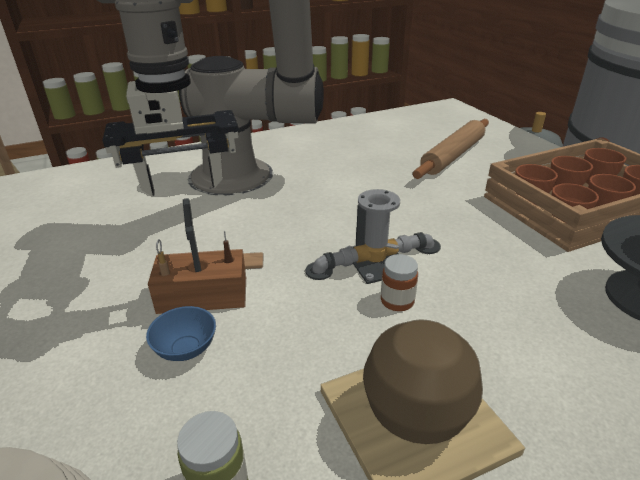

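The open fingers straddle the key's bar (bar near (188,215), fingers at about (150,180) and (240,165)). Next I descend and grip.

```bash
echo '0 0 0 0 0 30 92
0 0 0 0 0 30 92
0 0 0 0 0 15 92
0 0 0 0 0 0 30
0 0 0 0 0 0 20
0 0 0 0 0 0 14
0 0 0 0 0 0 8
0 0 0 0 0 0 8' > rows.txt && python3 nudge.py rows.txt 55
echo '0 0 0 0 0 0 8
0 0 0 0 0 0 8
0 0 0 0 0 0 8' > rows.txt && python3 nudge.py rows.txt 55
python3 -c "
from h import *
go(471.1,-179.9,176,82.2)"
```

```text
clock: 2.95
position: [470.7, -177.6, 177.5]
tool_rot: [0.068, 0.998, -0.0, 0.001]
ft_force: [0.3, -0.2, 0.6]
finger_gap: 56.6
finger_force: 0.0
clock: 3.25
position: [470.3, -177.7, 176.7]
tool_rot: [0.068, 0.998, 0.0, 0.0]
ft_force: [-0.3, -0.6, 0.5]
finger_gap: 32.3
finger_force: 0.0
t 3.25 pos [ 470.3 -177.7  176.7] head 82.21 q [-0.51  0.38  1.7   0.    1.07 -1.95] tilt [0.     0.0001] 
F [-0.3 -0.6  0.5] M [0.023 0.033 0.029] gap 32.3 gf 0.0
rz 0.0001 shift after turn [-1.  -2.1  0.7] rv total [-0.0000e+00  1.0000e-04 -3.1415e+00]
```

```bash
echo '0 0 0 -1 -2 0 8
0 0 0 0 0 0 8
0 0 0 0 0 0 8
0 0 0 0 0 0 8
0 0 0 0 0 0 8
0 0 0 0 0 0 8' > rows.txt && python3 nudge.py rows.txt 55
python3 -c "
from h import *
go(471.1,-179.9,176,82.2)"
```

```text
clock: 3.85
position: [471.1, -179.9, 176.7]
tool_rot: [0.068, 0.998, -0.0, 0.0]
ft_force: [0.8, -1.0, -0.8]
finger_gap: 11.6
finger_force: 55.0
t 3.85 pos [ 471.1 -179.9  176.7] head 82.22 q [-0.52  0.38  1.69 -0.    1.07 -1.95] tilt [ 0.     -0.0003] 
F [ 0.8 -1.  -0.8] M [-0.531  0.061 -0.02 ] gap 11.6 gf 54.999666810035706
rz 0.0004 shift after turn [0.  0.  0.7] rv total [-1.0000e-04 -4.0000e-04 -3.1412e+00]
```

```bash
echo '0 0 0 0 0 -10 8
0 0 0 0 0 -25 8
0 0 0 0 0 -30 8
0 0 0 0 0 -30 8
0 0 0 0 0 -30 8
0 0 0 0 0 -30 8
0 0 0.089 0 0 -10 8
0 0 0.089 0 0 0 8' > rows.txt && python3 nudge.py rows.txt
python3 -c "
from h import *
go(504.9,169,337,72)"
```

```text
clock: 4.65
position: [471.3, -179.4, 343.9]
tool_rot: [0.158, 0.987, -0.0, 0.001]
ft_force: [0.3, -0.0, -5.7]
finger_gap: 11.4
finger_force: 55.0
t 4.65 pos [ 471.3 -179.4  343.9] head 71.84 q [-0.52  0.25  1.41  0.    1.49 -1.77] tilt [ 0.0027 -0.0007] 
F [ 0.3 -0.  -5.7] M [ 0.021 -0.01   0.024] gap 11.4 gf 54.99628007411957
rz -0.0029 shift after turn [ 75.7 341.8   6.7] rv total [ 4.4000e-03 -3.0000e-04  3.1387e+00]
```

```bash
echo '0 0 0 5 20 0 8
0 0 0 9 40 0 8
0 0 0 9 40 0 8
0 0 0 9 40 0 8
0 0 0 9 40 0 8
0 0 0 9 40 0 8
0 0 0 9 40 0 8
0 0 0 9 40 0 8' > rows.txt && python3 nudge.py rows.txt
echo '0 0 0 6 30 0 8
0 0 0 2 12 0 8
0 0 0 0 0 0 8
0 0 0 0 0 0 8' > rows.txt && python3 nudge.py rows.txt
python3 - <<'E'
from h import *
go(504.9,169,337,72)
t=manip.get_image('top')[:,:,::-1];s=manip.get_image('scene')[:,:,::-1]
cv2.imwrite('pics/t2.png',t);cv2.imwrite('pics/s2.png',s)
cv2.imwrite('pics/c3.png',np.hstack([cv2.resize(s[60:220,330:430],None,fx=3.5,fy=3.5,interpolation=2),cv2.resize(t[220:360,190:290],(400,560),interpolation=2)]))
E
```

```text
clock: 5.45
position: [498.2, 128.6, 341.7]
tool_rot: [0.156, 0.988, 0.0, -0.001]
ft_force: [0.7, -0.8, -5.3]
finger_gap: 11.5
finger_force: 55.0
clock: 5.85
position: [504.0, 168.5, 341.5]
tool_rot: [0.156, 0.988, -0.0, -0.001]
ft_force: [0.2, -1.1, -5.0]
finger_gap: 11.7
finger_force: 55.0
t 5.85 pos [504.  168.5 341.5] head 72.03 q [ 0.18  0.3   1.34 -0.    1.51 -1.08] tilt [-0.0011 -0.0007] 
F [ 0.2 -1.1 -5. ] M [-0.035 -0.033  0.072] gap 11.7 gf 54.99853312969208
rz 0.0005 shift after turn [-0.7  0.8  4.5] rv total [ 1.4000e-03 -1.6000e-03 -3.1411e+00]
```

View pics/c3.png

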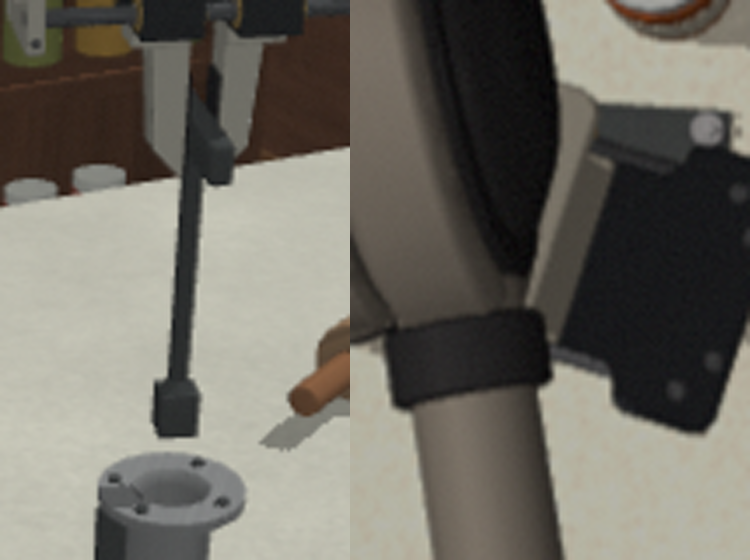

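The scene crop shows the key held over the mouth, foot at about (380,183) in the full picture. The top view is blocked by the arm. I'll check that the key is vertical using the predicted projections.

Run:
```python
from h import *
p=manip.state()["position"];x,y,z=p
for dz in(166.7,142.7,80,20): print(dz,proj("scene",[x,y,z-dz]))
s=cv2.imread("pics/s2.png");g=s.max(2)
for v in(118,125,135,145,155,162,168,172,176,180,182,184): 
    r=np.where(g[v,370:400]<75)[0]+370; print(v,r.min() if len(r) else 0,r.max() if len(r) else 0, end=" | ")
```

```text
166.7 [379.88776967 182.57135624]
142.7 [380.68322519 170.81423076]
80 [382.88134068 138.32527467]
20 [385.16383407 104.58918198]
118 381 386 | 125 381 385 | 135 380 385 | 145 380 384 | 155 379 383 | 162 378 383 | 168 378 383 | 172 374 385 | 176 374 385 | 180 374 385 | 182 375 385 | 184 375 384 |
```

```bash
echo '0 0 0 -0.7 0.8 15 8
0 0 0 0 0 15 8
0 0 0 0 0 5 8
0 0 0 0 0 0 8
0 0 0 0 0 0 8' > rows.txt && python3 nudge.py rows.txt
echo '0 0 0 0 0 2 8
0 0 0 0 0 1.5 8
0 0 0 0 0 1.5 8
0 0 0 0 0 0 8' > rows.txt && python3 nudge.py rows.txt
python3 -c "
from h import *
go(504.9,169,300,72)"
```

```text
clock: 6.45
position: [505.6, 169.1, 307.5]
tool_rot: [0.157, 0.988, 0.0, 0.001]
ft_force: [0.0, 0.4, -4.5]
finger_gap: 11.4
finger_force: 55.0
clock: 6.85
position: [505.2, 169.6, 301.6]
tool_rot: [0.156, 0.988, -0.0, -0.0]
ft_force: [0.0, 0.4, -5.1]
finger_gap: 11.6
finger_force: 55.0
t 6.85 pos [505.2 169.6 301.6] head 72.03 q [ 0.18  0.32  1.41  0.    1.41 -1.08] tilt [-0.0003 -0.    ] 
F [ 0.   0.4 -5.1] M [ 0.022  0.    -0.004] gap 11.6 gf 54.99859035015106
rz 0.0005 shift after turn [ 0.1 -0.6  1.6] rv total [ 4.0000e-04 -2.0000e-04 -3.1411e+00]
```

```bash
echo '0 0 0 0 -0.3 1 8
0 0 0 0 0 1 8
0 0 0 0 0 1 8
0 0 0 0 0 0 8' > rows.txt && python3 nudge.py rows.txt
echo '0 0 0 0 0 1 8
0 0 0 0 0 1 8
0 0 0 0 0 1 8
0 0 0 0 0 0 8' > rows.txt && python3 nudge.py rows.txt
python3 -c "
from h import *
go(504.9,169,300,72)"
```

```text
clock: 7.25
position: [505.1, 169.3, 298.5]
tool_rot: [0.156, 0.988, -0.0, -0.0]
ft_force: [-0.0, 0.2, -4.8]
finger_gap: 11.3
finger_force: 55.0
clock: 7.65
position: [505.1, 169.3, 295.5]
tool_rot: [0.156, 0.988, -0.0, -0.0]
ft_force: [-0.4, -0.9, -5.7]
finger_gap: 11.1
finger_force: 55.0
t 7.65 pos [505.1 169.3 295.5] head 72.02 q [ 0.18  0.33  1.42  0.    1.39 -1.08] tilt [-0.0003  0.    ] 
F [-0.4 -0.9 -5.7] M [0.027 0.044 0.057] gap 11.1 gf 54.998597502708435
rz 0.0004 shift after turn [ 0.1 -0.3 -4.5] rv total [ 5.0000e-04 -1.0000e-04 -3.1412e+00]
```

Foot at 128.8, below the countersink and free. Continue toward the stem (foot 61 means TCP about 228).

```bash
echo '0 0 0 0 0 3 8
0 0 0 0 0 3 8
0 0 0 0 0 3 8
0 0 0 0 0 3 8
0 0 0 0 0 0 8' > rows.txt && python3 nudge.py rows.txt
echo '0 0 0 0 0 5 8
0 0 0 0 0 5 8
0 0 0 0 0 5 8
0 0 0 0 0 5 8
0 0 0 0 0 0 8' > rows.txt && python3 nudge.py rows.txt
python3 -c "
from h import *
go(504.9,169,231,72)"
```

```text
clock: 8.15
position: [505.0, 169.3, 283.1]
tool_rot: [0.156, 0.988, -0.0, -0.0]
ft_force: [0.5, -0.2, -4.7]
finger_gap: 11.4
finger_force: 55.0
clock: 8.65
position: [504.8, 169.2, 262.8]
tool_rot: [0.156, 0.988, -0.0, -0.001]
ft_force: [0.4, 0.4, -4.4]
finger_gap: 11.7
finger_force: 55.0
t 8.65 pos [504.8 169.2 262.8] head 72.02 q [ 0.18  0.35  1.48  0.    1.31 -1.08] tilt [-0.0017 -0.0002] 
F [ 0.4  0.4 -4.4] M [-0.001  0.002 -0.011] gap 11.7 gf 54.99866545200348
rz 0.0003 shift after turn [-0.2 -0.1 31.8] rv total [ 2.4000e-03 -1.2000e-03 -3.1412e+00]
```

```bash
echo '0 0 0 0 0 6 8
0 0 0 0 0 6 8
0 0 0 0 0 6 8
0 0 0 0 0 6 8
0 0 0 0 0 4 8
0 0 0 0 0 3 8
0 0 0 0 0 0 8' > rows.txt && python3 nudge.py rows.txt
echo '0 0 0 0 0 1 8
0 0 0 0 0 1 8
0 0 0 0 0 1 8
0 0 0 0 0 1 8
0 0 0 0 0 0 8' > rows.txt && python3 nudge.py rows.txt
python3 -c "
from h import *
go(504.9,169,228,72)"
```

```text
clock: 9.35
position: [505.1, 169.3, 232.3]
tool_rot: [0.156, 0.988, -0.0, -0.0]
ft_force: [-0.4, -0.6, -4.4]
finger_gap: 11.7
finger_force: 55.0
clock: 9.85
position: [505.2, 169.3, 228.6]
tool_rot: [0.156, 0.988, 0.0, -0.0]
ft_force: [0.0, 0.4, -5.6]
finger_gap: 11.5
finger_force: 55.0
t 9.85 pos [505.2 169.3 228.6] head 72.02 q [ 0.18  0.38  1.54  0.    1.23 -1.08] tilt [-0.      0.0001] 
F [ 0.   0.4 -5.6] M [0.02  0.055 0.052] gap 11.5 gf 54.99862611293793
rz 0.0004 shift after turn [ 0.2 -0.3  0.6] rv total [ 1.0000e-04  1.0000e-04 -3.1412e+00]
```

Foot at about 62. Feel downward in small steps.

```bash
for i in 1; do echo '0 0 0 0 0 0.5 8
0 0 0 0 0 0.5 8
0 0 0 0 0 0 8' > rows.txt && python3 nudge.py rows.txt; done
echo '0 0 0 0 0 0.5 8
0 0 0 0 0 0.5 8
0 0 0 0 0 0 8' > rows.txt && python3 nudge.py rows.txt
python3 -c "
from h import *
go(504.9,169,228,72)"
```

```text
clock: 10.15
position: [505.2, 169.3, 227.7]
tool_rot: [0.156, 0.988, 0.0, -0.0]
ft_force: [-0.2, -0.4, -4.6]
finger_gap: 11.6
finger_force: 55.0
clock: 10.45
position: [505.2, 169.3, 226.7]
tool_rot: [0.156, 0.988, 0.0, 0.0]
ft_force: [-0.1, -0.2, -4.6]
finger_gap: 11.8
finger_force: 55.0
t 10.45 pos [505.2 169.3 226.7] head 72.02 q [ 0.18  0.38  1.54 -0.    1.22 -1.08] tilt [0.0001 0.    ] 
F [-0.1 -0.2 -4.6] M [-0.057 -0.032 -0.026] gap 11.8 gf 54.99879240989685
rz 0.0004 shift after turn [ 0.2 -0.3 -1.3] rv total [-2.0000e-04  1.0000e-04 -3.1412e+00]
```

```bash
echo '0 0 0 0 0 0.5 8
0 0 0 0 0 0.5 8
0 0 0 0 0 0 8' > rows.txt && python3 nudge.py rows.txt
echo '0 0 0 0 0 0.5 8
0 0 0 0 0 0.5 8
0 0 0 0 0 0 8' > rows.txt && python3 nudge.py rows.txt
```

```text
clock: 10.75
position: [505.1, 169.2, 225.6]
tool_rot: [0.156, 0.988, -0.0, -0.0]
ft_force: [-1.9, -0.6, -3.8]
finger_gap: 11.7
finger_force: 55.0
clock: 11.05
position: [505.1, 169.2, 224.6]
tool_rot: [0.156, 0.988, -0.0, -0.0]
ft_force: [0.0, -1.1, -4.9]
finger_gap: 11.5
finger_force: 55.0
```

```bash
echo '0 0 0 0 0 0.5 8
0 0 0 0 0 0.5 8
0 0 0 0 0 0 8' > rows.txt && python3 nudge.py rows.txt
python3 -c "
from h import *
go(504.9,169,228,72)"
```

```text
clock: 11.35
position: [505.2, 169.2, 223.7]
tool_rot: [0.156, 0.988, -0.0, -0.0]
ft_force: [-0.4, -1.0, -4.0]
finger_gap: 11.6
finger_force: 55.0
t 11.35 pos [505.2 169.2 223.7] head 72.02 q [ 0.18  0.38  1.55 -0.    1.21 -1.08] tilt [-0. -0.] 
F [-0.4 -1.  -4. ] M [-0.341  0.119  0.041] gap 11.6 gf 54.998669028282166
rz 0.0004 shift after turn [ 0.2 -0.3 -4.3] rv total [ 0.     -0.     -3.1412]
```

The foot is at 57 with no press, so the socket is already sliding onto the stem. Continue home.

```bash
echo '0 0 0 0 0 1 8
0 0 0 0 0 1 8
0 0 0 0 0 1 8
0 0 0 0 0 0 8' > rows.txt && python3 nudge.py rows.txt
echo '0 0 0 0 0 1 8
0 0 0 0 0 1 8
0 0 0 0 0 1 8
0 0 0 0 0 0 8' > rows.txt && python3 nudge.py rows.txt
python3 -c "
from h import *
go(504.9,169,213,72)"
```

```text
clock: 11.75
position: [505.1, 169.2, 220.5]
tool_rot: [0.156, 0.988, -0.0, -0.0]
ft_force: [0.3, -0.5, -4.7]
finger_gap: 11.3
finger_force: 55.0
clock: 12.15
position: [505.1, 169.3, 217.5]
tool_rot: [0.156, 0.988, -0.0, -0.0]
ft_force: [0.2, -0.8, -4.1]
finger_gap: 11.5
finger_force: 55.0
t 12.15 pos [505.1 169.3 217.5] head 72.02 q [ 0.18  0.39  1.56 -0.    1.2  -1.08] tilt [-0.0002 -0.    ] 
F [ 0.2 -0.8 -4.1] M [-0.351  0.135  0.035] gap 11.5 gf 54.99865651130676
rz 0.0004 shift after turn [ 0.1 -0.3  4.5] rv total [ 3.0000e-04 -2.0000e-04 -3.1412e+00]
```

```bash
echo '0 0 0 0 -0.3 1 8
0 0 0 0 0 1 8
0 0 0 0 0 1 8
0 0 0 0 0 0 8' > rows.txt && python3 nudge.py rows.txt
echo '0 0 0 0 0 0.5 8
0 0 0 0 0 0.5 8
0 0 0 0 0 0 8' > rows.txt && python3 nudge.py rows.txt
python3 -c "
from h import *
go(504.9,169,213,72)"
```

```text
clock: 12.55
position: [505.1, 169.0, 214.5]
tool_rot: [0.156, 0.988, 0.0, -0.0]
ft_force: [-0.9, -0.8, -5.6]
finger_gap: 11.6
finger_force: 55.0
clock: 12.85
position: [505.1, 169.0, 213.7]
tool_rot: [0.156, 0.988, 0.0, -0.0]
ft_force: [0.1, -0.6, -4.9]
finger_gap: 11.8
finger_force: 55.0
t 12.85 pos [505.1 169.  213.7] head 72.02 q [ 0.18  0.39  1.56  0.    1.19 -1.08] tilt [-0.      0.0001] 
F [ 0.1 -0.6 -4.9] M [-0.252  0.079 -0.023] gap 11.8 gf 54.99860107898712
rz 0.0004 shift after turn [ 0.2 -0.1  0.7] rv total [ 1.0000e-04  1.0000e-04 -3.1412e+00]
```

```bash
echo '0 0 0 0 0 0.4 8
0 0 0 0 0 0.4 8
0 0 0 0 0 0 8' > rows.txt && python3 nudge.py rows.txt
echo '0 0 0 0 0 0.3 8
0 0 0 0 0 0.3 8
0 0 0 0 0 0 8' > rows.txt && python3 nudge.py rows.txt
python3 -c "
from h import *
go(504.9,169,213,72)"
```

```text
clock: 13.15
position: [505.1, 169.0, 212.9]
tool_rot: [0.156, 0.988, 0.0, 0.0]
ft_force: [-1.1, -0.7, -5.2]
finger_gap: 11.9
finger_force: 55.0
clock: 13.45
position: [505.3, 169.0, 212.7]
tool_rot: [0.156, 0.988, 0.0, 0.0]
ft_force: [-0.5, -0.4, -1.5]
finger_gap: 11.6
finger_force: 55.0
t 13.45 pos [505.3 169.  212.7] head 72.02 q [ 0.18  0.39  1.56  0.    1.19 -1.08] tilt [0.0007 0.0002] 
F [-0.5 -0.4 -1.5] M [-0.252  0.275 -0.006] gap 11.6 gf 54.9995756149292
rz 0.0003 shift after turn [ 0.3 -0.1 -0.3] rv total [-1.0000e-03  6.0000e-04 -3.1412e+00]
```

Key home (floor felt at foot 46). Turn clockwise, watching the moment.

```bash
echo '0 0 0.06 0 0 0 8
0 0 0.06 0 0 0 8
0 0 0.06 0 0 0 8
0 0 0.06 0 0 0 8
0 0 0 0 0 0 8' > rows.txt && python3 nudge.py rows.txt
python3 -c "
from h import *
go(504.9,169,212.7)"
echo '0 0 0.06 0 0 0 8
0 0 0.06 0 0 0 8
0 0 0.06 0 0 0 8
0 0 0.06 0 0 0 8
0 0 0 0 0 0 8' > rows.txt && python3 nudge.py rows.txt
python3 -c "
from h import *
go(504.9,169,212.7)"
```

```text
clock: 13.95
position: [505.2, 168.9, 212.7]
tool_rot: [0.274, 0.962, 0.0, 0.0]
ft_force: [-0.4, -0.5, -0.1]
finger_gap: 11.4
finger_force: 55.0
t 13.95 pos [505.2 168.9 212.7] head 58.24 q [ 0.18  0.39  1.56 -0.    1.19 -0.84] tilt [ 0.0006 -0.    ] 
F [-0.4 -0.5 -0.1] M [-0.424  0.276  0.024] gap 11.4 gf 55.00088095664978
rz 0 shift after turn [ 0.3 -0.1 -0. ] rv total [ 8.0000e-04 -4.0000e-04  3.1416e+00]
clock: 14.45
position: [505.2, 168.8, 212.7]
tool_rot: [0.386, 0.922, -0.0, 0.0]
ft_force: [-2.2, -1.6, 1.1]
finger_gap: 11.6
finger_force: 55.0
t 14.45 pos [505.2 168.8 212.7] head 44.59 q [ 0.18  0.39  1.56 -0.    1.19 -0.6 ] tilt [ 0.0005 -0.0003] 
F [-2.2 -1.6  1.1] M [-0.636  0.443  0.061] gap 11.6 gf 55.009939670562744
rz 0 shift after turn [ 0.3 -0.1 -0. ] rv total [ 9.0000e-04 -3.0000e-04  3.1416e+00]
```

```bash
echo '0 0 0.05 0 0 0 8
0 0 0.05 0 0 0 8
0 0 0.05 0 0 0 8' > rows.txt && python3 nudge.py rows.txt
python3 -c "
from h import *
go(504.9,169,212.7)"
echo '0 0 0.05 0 0 0 8
0 0 0.05 0 0 0 8' > rows.txt && python3 nudge.py rows.txt
python3 -c "
from h import *
go(504.9,169,212.7)
s=manip.get_image('scene')[:,:,::-1]
cv2.imwrite('pics/c4.png',cv2.resize(s[90:290,300:450],None,fx=3,fy=3,interpolation=2))"
```

```text
clock: 14.75
position: [505.2, 168.8, 212.7]
tool_rot: [0.454, 0.891, -0.0, 0.0]
ft_force: [-1.1, -1.5, 1.6]
finger_gap: 11.5
finger_force: 55.0
t 14.75 pos [505.2 168.8 212.7] head 36.0 q [ 0.18  0.39  1.56 -0.    1.19 -0.45] tilt [ 0.0005 -0.0004] 
F [-1.1 -1.5  1.6] M [-0.688  0.425  0.215] gap 11.5 gf 55.03271162509918
rz 0 shift after turn [ 0.3 -0.1 -0. ] rv total [ 9.0000e-04 -3.0000e-04  3.1416e+00]
clock: 14.95
position: [505.2, 168.8, 212.7]
tool_rot: [0.498, 0.867, -0.0, 0.0]
ft_force: [-2.1, -2.1, 1.1]
finger_gap: 11.6
finger_force: 55.0
t 14.95 pos [505.2 168.8 212.7] head 30.27 q [ 0.18  0.39  1.56 -0.    1.19 -0.35] tilt [ 0.0005 -0.0004] 
F [-2.1 -2.1  1.1] M [-0.707  0.484  0.239] gap 11.6 gf 55.03304064273834
rz 0 shift after turn [ 0.3 -0.1 -0. ] rv total [ 9.0000e-04 -3.0000e-04  3.1416e+00]
```

View pics/c4.png

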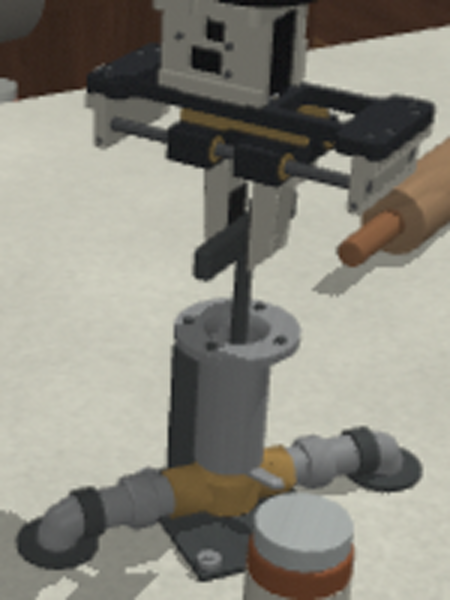

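The crop shows the pointer at about (268,478), pointing between the right-hand pipe and the camera, so the stem is turning but not yet at its stop. Continue.

```bash
echo '0 0 0.05 0 0 0 8
0 0 0.05 0 0 0 8' > rows.txt && python3 nudge.py rows.txt
python3 -c "
from h import *
go(504.9,169,212.7)"
echo '0 0 0.04 0 0 0 8
0 0 0 0 0 0 8' > rows.txt && python3 nudge.py rows.txt
python3 -c "
from h import *
go(504.9,169,212.7)"
```

```text
clock: 15.2
position: [505.2, 168.8, 212.7]
tool_rot: [0.541, 0.841, -0.0, 0.0]
ft_force: [-1.2, -2.8, 2.1]
finger_gap: 11.4
finger_force: 55.0
t 15.2 pos [505.2 168.8 212.7] head 24.56 q [ 0.18  0.39  1.56 -0.    1.19 -0.25] tilt [ 0.0005 -0.0004] 
F [-1.2 -2.8  2.1] M [-0.73   0.516  0.184] gap 11.4 gf 55.034061670303345
rz 0 shift after turn [ 0.3 -0.2 -0. ] rv total [ 9.0000e-04 -4.0000e-04  3.1416e+00]
clock: 15.4
position: [505.1, 168.8, 212.7]
tool_rot: [0.557, 0.831, -0.0, 0.0]
ft_force: [-1.5, -3.1, 3.3]
finger_gap: 11.5
finger_force: 55.0
t 15.4 pos [505.1 168.8 212.7] head 22.32 q [ 0.18  0.39  1.56 -0.    1.19 -0.21] tilt [ 0.0004 -0.0003] 
F [-1.5 -3.1  3.3] M [-0.805  0.534  0.12 ] gap 11.5 gf 55.01755177974701
rz 0 shift after turn [ 0.3 -0.2 -0. ] rv total [ 7.0000e-04 -4.0000e-04  3.1416e+00]
```

```bash
echo '0 0 0.05 0 0 -0.2 8
0 0 0.05 0 0 0 8' > rows.txt && python3 nudge.py rows.txt
python3 -c "
from h import *
go(504.9,169,212.7)"
echo '0 0 0.05 0 0 0 8
0 0 0.03 0 0 0 8' > rows.txt && python3 nudge.py rows.txt
python3 -c "
from h import *
go(504.9,169,212.7)"
```

```text
clock: 15.6
position: [505.1, 168.8, 212.7]
tool_rot: [0.598, 0.801, -0.0, 0.0]
ft_force: [-2.1, -3.6, 2.4]
finger_gap: 11.3
finger_force: 55.0
t 15.6 pos [505.1 168.8 212.7] head 16.54 q [ 0.18  0.39  1.56 -0.    1.19 -0.11] tilt [ 0.0002 -0.0004] 
F [-2.1 -3.6  2.4] M [-0.842  0.517  0.192] gap 11.3 gf 55.03428876399994
rz 0 shift after turn [ 0.3 -0.1 -0. ] rv total [ 6.0000e-04 -1.0000e-04  3.1416e+00]
clock: 15.8
position: [505.1, 168.8, 212.7]
tool_rot: [0.63, 0.777, -0.0, 0.0]
ft_force: [-0.1, -3.7, 0.5]
finger_gap: 11.7
finger_force: 55.0
t 15.8 pos [505.1 168.8 212.7] head 11.97 q [ 0.18  0.39  1.56 -0.    1.19 -0.03] tilt [ 0.0001 -0.0004] 
F [-0.1 -3.7  0.5] M [-0.855  0.522  0.229] gap 11.7 gf 55.03351449966431
rz 0 shift after turn [ 0.2 -0.1 -0. ] rv total [ 7.0000e-04 -0.0000e+00  3.1416e+00]
```

```bash
echo '0 0 0.03 0 0 0 8
0 0 0.03 0 0 0 8' > rows.txt && python3 nudge.py rows.txt
python3 -c "
from h import *
go(504.9,169,212.7)" | tail -2 | head -1
echo '0 0 0.03 0 0 0 8
0 0 0.02 0 0 0 8' > rows.txt && python3 nudge.py rows.txt
python3 -c "
from h import *
go(504.9,169,212.7)"
```

```text
clock: 16.0
position: [505.0, 168.8, 212.7]
tool_rot: [0.652, 0.758, -0.0, 0.0]
ft_force: [-1.8, -3.2, 0.9]
finger_gap: 11.7
finger_force: 55.0
F [-1.8 -3.2  0.9] M [-0.89   0.527  0.214] gap 11.7 gf 55.03351092338562
clock: 16.2
position: [505.1, 168.8, 212.7]
tool_rot: [0.671, 0.741, -0.0, 0.0]
ft_force: [-0.5, -3.1, 1.2]
finger_gap: 11.8
finger_force: 55.0
t 16.2 pos [505.1 168.8 212.7] head 5.66 q [ 0.18  0.39  1.56 -0.    1.19  0.08] tilt [ 0.     -0.0004] 
F [-0.5 -3.1  1.2] M [-0.843  0.623  0.153] gap 11.8 gf 55.033618211746216
rz 0 shift after turn [ 0.2 -0.1 -0. ] rv total [-6.0000e-04 -0.0000e+00 -3.1416e+00]
```

```bash
echo '0 0 0.03 0 0 0 8
0 0 0.02 0 0 0 8' > rows.txt && python3 nudge.py rows.txt
python3 -c "
from h import *
go(504.9,169,212.7)" | tail -2 | head -1
echo '0 0 0.03 0 0 0 8
0 0 0.02 0 0 0 8' > rows.txt && python3 nudge.py rows.txt
python3 -c "
from h import *
go(504.9,169,212.7)
s=manip.get_image('scene')[:,:,::-1]
cv2.imwrite('pics/c5.png',cv2.resize(s[150:290,300:450],None,fx=4,fy=4,interpolation=2))
o=np.array([505,169,40.])
a=np.radians(-4.05)
for k in(0,.8,1.2,1.571): 
  # gascock +y along pipe at 90+a; cock k clockwise
  b=a+np.pi/2-k; print(k,((proj('scene',o+40*np.array([np.cos(b),np.sin(b),0]))-[300,150])*4).round(), ((proj('scene',o)-[300,150])*4).round())"
```

```text
clock: 16.4
position: [505.1, 168.9, 212.7]
tool_rot: [0.69, 0.724, -0.0, 0.0]
ft_force: [-2.0, -3.1, 2.7]
finger_gap: 12.0
finger_force: 55.1
F [-2.  -3.1  2.7] M [-0.945  0.593  0.345] gap 12.0 gf 55.12387990951538
clock: 16.6
position: [505.1, 168.9, 212.7]
tool_rot: [0.708, 0.706, 0.0, 0.0]
ft_force: [-0.7, -2.9, 3.4]
finger_gap: 11.6
finger_force: 55.3
t 16.6 pos [505.1 168.9 212.7] head -0.14 q [ 0.18  0.39  1.56 -0.    1.19  0.18] tilt [ 0.0003 -0.0002] 
F [-0.7 -2.9  3.4] M [-0.898  0.575  0.59 ] gap 11.6 gf 55.287559032440186
rz 0 shift after turn [ 0.1 -0.2 -0. ] rv total [ 3.0000e-04 -5.0000e-04  3.1416e+00]
0 [378. 355.] [306. 371.]
0.8 [382. 390.] [306. 371.]
1.2 [366. 405.] [306. 371.]
1.571 [342. 414.] [306. 371.]
```

View pics/c5.png

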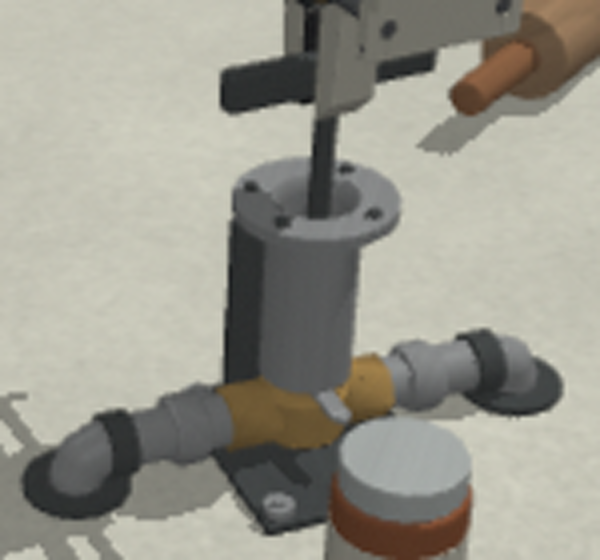

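The pointer tip at about (340,411) matches the predicted shut position (342,414), and the stop was felt clearly. I release the twist, then draw the key out.

```bash
echo '0 0 -0.06 0 0 0 8
0 0 -0.06 0 0 0 8
0 0 -0.04 0 0 0 8
0 0 0 0 0 0 8' > rows.txt && python3 nudge.py rows.txt
python3 -c "
from h import *
go(504.9,169,212.7)"
```

```text
clock: 17.05
position: [505.2, 168.9, 212.7]
tool_rot: [0.649, 0.761, 0.0, 0.0]
ft_force: [-2.1, -3.1, 3.1]
finger_gap: 11.3
finger_force: 55.0
t 17.05 pos [505.2 168.9 212.7] head 9.02 q [0.18 0.39 1.56 0.   1.19 0.02] tilt [0.0003 0.0001] 
F [-2.1 -3.1  3.1] M [-0.998  0.573 -0.01 ] gap 11.3 gf 55.000401735305786
rz 0 shift after turn [ 0.1 -0.3 -0. ] rv total [ 1.0000e-04  5.0000e-04 -3.1416e+00]
```

```bash
echo '0 0 0 -0.4 -0.4 -0.5 8
0 0 0 0 0 -1 8
0 0 0 0 0 -2 8
0 0 0 0 0 -3 8
0 0 0 0 0 -3 8
0 0 0 0 0 0 8' > rows.txt && python3 nudge.py rows.txt
python3 -c "
from h import *
go(504.9,169,335)"
echo '0 0 0 0 0 -5 8
0 0 0 0 0 -5 8
0 0 0 0 0 -5 8
0 0 0 0 0 0 8' > rows.txt && python3 nudge.py rows.txt
python3 -c "
from h import *
go(504.9,169,335)"
```

```text
clock: 17.65
position: [504.8, 168.6, 222.4]
tool_rot: [0.649, 0.76, 0.0, -0.0]
ft_force: [-2.4, -1.8, -4.8]
finger_gap: 11.7
finger_force: 55.0
t 17.65 pos [504.8 168.6 222.4] head 8.99 q [0.18 0.38 1.55 0.   1.21 0.02] tilt [0.0002 0.0003] 
F [-2.4 -1.8 -4.8] M [-0.744  0.251  0.017] gap 11.7 gf 54.999069571495056
rz 0 shift after turn [   0.4    0.2 -112.6] rv total [ 4.0000e-04  4.0000e-04 -3.1416e+00]
clock: 18.05
position: [505.0, 168.7, 238.1]
tool_rot: [0.649, 0.76, 0.001, 0.0]
ft_force: [-0.8, -1.7, -4.0]
finger_gap: 11.8
finger_force: 55.0
t 18.05 pos [505.  168.7 238.1] head 9.0 q [0.18 0.37 1.53 0.   1.25 0.02] tilt [0.0015 0.0005] 
F [-0.8 -1.7 -4. ] M [-0.375  0.38  -0.015] gap 11.8 gf 54.99918043613434
rz 0 shift after turn [  0.3   0.1 -96.9] rv total [ 5.0000e-04  2.5000e-03 -3.1416e+00]
```

```bash
echo '0 0 0 -0.2 -0.2 -12 8
0 0 0 0 0 -14 8
0 0 0 0 0 -14 8
0 0 0 0 0 -14 8
0 0 0 0 0 -14 8
0 0 0 0 0 -14 8
0 0 0 0 0 -15 8
0 0 0 0 0 -10 8' > rows.txt && python3 nudge.py rows.txt
echo '0 0 -0.142 0 0 0 8
0 0 -0.142 0 0 0 8
0 0 -0.142 0 0 0 8
0 0 -0.142 0 0 0 8
0 0 -0.142 0 0 0 8
0 0 -0.142 0 0 0 8
0 0 -0.142 0 0 0 8
0 0 -0.142 0 0 0 8' > rows.txt && python3 nudge.py rows.txt
echo '0 0 -0.142 0 0 0 8
0 0 0 0 0 0 8' > rows.txt && python3 nudge.py rows.txt
python3 -c "
from h import *
go(471.1,-179.9,343,82.2)
cv2.imwrite('pics/s4.png',manip.get_image('scene')[:,:,::-1])
g=cv2.imread('pics/s4.png').max(2)
x,y,z=manip.state()['position']
for dz in(166.7,155,142.7,100,50): 
    p=proj('scene',[x,y,z-dz]);v=int(p[1]);r=np.where(g[v,365:400]<75)[0]+365;print(dz,p.round(1),r.min() if len(r) else 0,r.max() if len(r) else 0)"
```

```text
clock: 18.85
position: [505.0, 168.6, 346.1]
tool_rot: [0.649, 0.76, 0.001, 0.001]
ft_force: [0.9, 0.1, -4.7]
finger_gap: 11.4
finger_force: 55.0
clock: 19.65
position: [504.7, 168.5, 344.5]
tool_rot: [0.136, 0.991, 0.0, 0.0]
ft_force: [-0.6, 1.2, -5.3]
finger_gap: 11.6
finger_force: 55.0
clock: 19.85
position: [504.7, 168.4, 344.4]
tool_rot: [0.067, 0.998, 0.0, 0.0]
ft_force: [0.3, -0.3, -4.6]
finger_gap: 11.7
finger_force: 55.0
t 19.85 pos [504.7 168.4 344.4] head 82.29 q [ 0.18  0.3   1.33  0.    1.51 -1.26] tilt [0.0006 0.0005] 
F [ 0.3 -0.3 -4.6] M [ 0.056 -0.021 -0.03 ] gap 11.7 gf 54.996859431266785
rz 0.0016 shift after turn [ -14.  -349.7    1.2] rv total [-8.00e-04  9.00e-04 -3.14e+00]
166.7 [380.3 181.3] 375 386
155 [380.7 175.6] 374 386
142.7 [381.1 169.5] 374 385
100 [382.6 147.6] 380 384
50 [384.5 120.3] 382 386
```

```bash
echo '0 0 0 -1 -20 0 8
0 0 0 -2 -40 0 8
0 0 0 -2 -40 0 8
0 0 0 -2 -45 0 8
0 0 0 -2 -45 0 8
0 0 0 -2 -45 0 8
0 0 0 -1 -45 0 8
0 0 0 -1 -40 0 8' > rows.txt && python3 nudge.py rows.txt
echo '0 0 0 -1 -20 0 8
0 0 0 0 -10 0 8
0 0 0 0 0 0 8
0 0 0 0 0 0 8' > rows.txt && python3 nudge.py rows.txt
python3 -c "
from h import *
go(471.1,-179.9,241,82.2)"
```

```text
clock: 20.7
position: [473.7, -152.6, 344.4]
tool_rot: [0.07, 0.998, -0.0, 0.0]
ft_force: [0.1, 0.0, -5.0]
finger_gap: 11.4
finger_force: 55.0
clock: 21.1
position: [471.2, -179.4, 344.1]
tool_rot: [0.068, 0.998, 0.0, 0.0]
ft_force: [-0.3, 0.4, -5.2]
finger_gap: 11.2
finger_force: 55.0
t 21.1 pos [ 471.2 -179.4  344.1] head 82.18 q [-0.52  0.25  1.4   0.    1.49 -1.95] tilt [0.0002 0.0008] 
F [-0.3  0.4 -5.2] M [0.016 0.012 0.031] gap 11.2 gf 54.998762011528015
rz -0.0003 shift after turn [  0.   -0.6 103.1] rv total [ 1.0000e-04 -1.3000e-03  3.1413e+00]
```

Lower to foot 75, then slowly through the mouth.

```bash
echo '0 0 0 0 -0.5 15 8
0 0 0 0 0 25 8
0 0 0 0 0 25 8
0 0 0 0 0 20 8
0 0 0 0 0 10 8
0 0 0 0 0 5 8
0 0 0 0 0 0 8' > rows.txt && python3 nudge.py rows.txt
echo '0 0 0 0 0 2 8
0 0 0 0 0 2 8
0 0 0 0 0 2 8
0 0 0 0 0 2 8
0 0 0 0 0 2 8
0 0 0 0 0 0 8' > rows.txt && python3 nudge.py rows.txt
python3 -c "
from h import *
go(471.1,-179.9,177,82.2)"
```

```text
clock: 21.8
position: [471.3, -180.3, 244.2]
tool_rot: [0.068, 0.998, 0.0, 0.0]
ft_force: [-0.0, -0.1, -5.0]
finger_gap: 11.6
finger_force: 55.0
clock: 22.4
position: [470.9, -180.8, 233.7]
tool_rot: [0.068, 0.998, 0.0, -0.0]
ft_force: [0.6, 0.1, -4.8]
finger_gap: 11.6
finger_force: 55.0
t 22.4 pos [ 470.9 -180.8  233.7] head 82.21 q [-0.52  0.32  1.61  0.    1.21 -1.95] tilt [-0.0005  0.0004] 
F [ 0.6  0.1 -4.8] M [ 0.036  0.05  -0.024] gap 11.6 gf 54.998613595962524
rz 0.0002 shift after turn [-0.1  0.9 56.7] rv total [ 8.0000e-04  5.0000e-04 -3.1414e+00]
```

```bash
echo '0 0 0 0 0.9 5 8
0 0 0 0 0 8 8
0 0 0 0 0 10 8
0 0 0 0 0 10 8
0 0 0 0 0 10 8
0 0 0 0 0 7 8
0 0 0 0 0 3 8
0 0 0 0 0 0 8' > rows.txt && python3 nudge.py rows.txt
python3 -c "
from h import *
go(471.1,-179.9,177,82.2)"
```

```text
clock: 23.2
position: [471.0, -179.9, 180.5]
tool_rot: [0.068, 0.998, 0.0, -0.0]
ft_force: [0.1, 0.5, -5.3]
finger_gap: 11.3
finger_force: 55.0
t 23.2 pos [ 471.  -179.9  180.5] head 82.22 q [-0.52  0.38  1.69  0.    1.08 -1.95] tilt [-0.0007  0.0005] 
F [ 0.1  0.5 -5.3] M [0.037 0.02  0.006] gap 11.3 gf 54.998586773872375
rz 0.0003 shift after turn [-0.1 -0.   3.5] rv total [ 1.2000e-03  7.0000e-04 -3.1413e+00]
```

```bash
echo '0 0 0 0 0 1 8
0 0 0 0 0 1 8
0 0 0 0 0 0.8 8
0 0 0 0 0 0 8' > rows.txt && python3 nudge.py rows.txt
echo '0 0 0 0 0 0.5 8
0 0 0 0 0 0.3 8
0 0 0 0 0 0 8' > rows.txt && python3 nudge.py rows.txt
python3 -c "
from h import *
go(471.1,-179.9,177,82.2)"
```

```text
clock: 23.6
position: [471.2, -180.0, 178.3]
tool_rot: [0.068, 0.998, -0.0, 0.0]
ft_force: [-0.5, -0.0, -5.7]
finger_gap: 11.3
finger_force: 55.0
clock: 23.9
position: [471.1, -180.0, 177.4]
tool_rot: [0.068, 0.998, 0.0, -0.0]
ft_force: [-0.1, -0.5, -5.0]
finger_gap: 11.3
finger_force: 55.0
t 23.9 pos [ 471.1 -180.   177.4] head 82.22 q [-0.52  0.38  1.69  0.    1.07 -1.95] tilt [-0.      0.0001] 
F [-0.1 -0.5 -5. ] M [-0.001  0.05   0.018] gap 11.3 gf 54.998525977134705
rz 0.0004 shift after turn [0.1 0.1 0.4] rv total [ 0.0000e+00  1.0000e-04 -3.1412e+00]
```

```bash
echo '0 0 0 0 0 0.4 8
0 0 0 0 0 0.3 8
0 0 0 0 0 0 8' > rows.txt && python3 nudge.py rows.txt
echo '0 0 0 0 0 0.3 8
0 0 0 0 0 0 8' > rows.txt && python3 nudge.py rows.txt
python3 -c "
from h import *
go(471.1,-179.9,177,82.2)"
```

```text
clock: 24.2
position: [471.2, -180.0, 176.7]
tool_rot: [0.068, 0.998, 0.0, 0.0]
ft_force: [0.9, -0.2, -4.1]
finger_gap: 11.7
finger_force: 55.0
clock: 24.4
position: [471.3, -180.0, 176.6]
tool_rot: [0.068, 0.998, -0.0, 0.0]
ft_force: [0.5, 0.3, -3.4]
finger_gap: 12.1
finger_force: 55.0
t 24.4 pos [ 471.3 -180.   176.6] head 82.22 q [-0.52  0.38  1.69  0.    1.07 -1.95] tilt [ 0.0004 -0.0001] 
F [ 0.5  0.3 -3.4] M [ 0.052  0.018 -0.003] gap 12.1 gf 54.99927341938019
rz 0.0003 shift after turn [ 0.2  0.1 -0.4] rv total [-7.0000e-04 -1.0000e-04 -3.1413e+00]
```

Floor felt. Open gently, then wide, and rise.

```bash
echo '0 0 0 0 0 0 8
0 0 0 0 0 0 14
0 0 0 0 0 0 18
0 0 0 0 0 0 24
0 0 0 0 0 0 50
0 0 0 0 0 0 92
0 0 0 0 0 0 92
0 0 0 0 0 0 92' > rows.txt && python3 nudge.py rows.txt 10
echo '0 0 0 0 0 0 92
0 0 0 0 0 0 92
0 0 0 0 0 0 92
0 0 0 0 0 0 92
0 0 0 0 0 0 92
0 0 0 0 0 0 92' > rows.txt && python3 nudge.py rows.txt
python3 -c "
from h import *
go(471.1,-179.9,177,82.2)"
```

```text
clock: 25.2
position: [471.2, -180.0, 176.4]
tool_rot: [0.068, 0.998, 0.0, 0.0]
ft_force: [0.5, 0.1, -0.4]
finger_gap: 51.4
finger_force: 0.0
clock: 25.8
position: [471.1, -180.0, 176.4]
tool_rot: [0.068, 0.998, 0.0, 0.0]
ft_force: [-0.4, -1.3, -0.4]
finger_gap: 91.6
finger_force: 0.0
t 25.8 pos [ 471.1 -180.   176.4] head 82.22 q [-0.52  0.38  1.69  0.    1.07 -1.95] tilt [0.     0.0001] 
F [-0.4 -1.3 -0.4] M [ 0.07   0.007 -0.014] gap 91.6 gf 0.0
rz 0.0003 shift after turn [ 0.   0.1 -0.6] rv total [-0.0000e+00  1.0000e-04 -3.1413e+00]
```

Rise, then move toward the base's left to clear the view.

```bash
echo '0 0 0 0 0 -15 92
0 0 0 0 0 -30 92
0 0 0 0 0 -30 92
0 0 0 0 0 -30 92
0 0 0 0 40 0 92
0 0 0 0 45 0 92
0 0 0 0 45 0 92
0 0 0 0 20 0 92' > rows.txt && python3 nudge.py rows.txt
echo '0 0 0 0 0 0 92
0 0 0 0 0 0 92' > rows.txt && python3 nudge.py rows.txt
python3 - <<'E'
from h import *
t=manip.get_image('top')[:,:,::-1];s=manip.get_image('scene')[:,:,::-1]
cv2.imwrite('pics/f.png',np.vstack([np.hstack([cv2.resize(t[240:350,390:520],(390,330)),s[180:370,120:450][:, :390]] if 0 else [cv2.resize(t[225:350,150:520],(740,250))]),cv2.resize(s[170:345,120:450],(740,340)[:2])]))
E
```

```text
clock: 26.6
position: [491.4, -28.3, 281.6]
tool_rot: [0.067, 0.998, 0.001, 0.0]
ft_force: [0.5, -0.6, 0.3]
finger_gap: 91.6
finger_force: 0.0
clock: 26.8
position: [491.4, -31.5, 281.4]
tool_rot: [0.067, 0.998, -0.0, 0.0]
ft_force: [0.1, -0.7, 0.3]
finger_gap: 91.8
finger_force: 0.0
```

View pics/f.png

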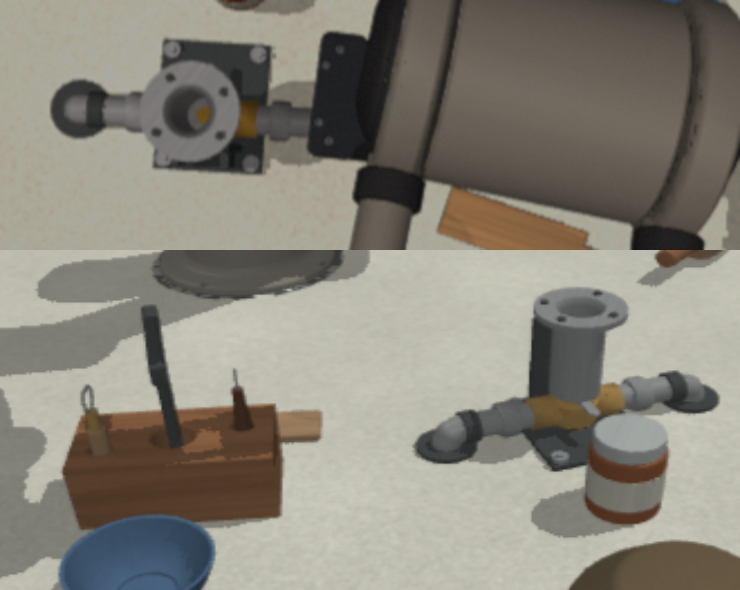

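The key stands in its hole in the block at about (165,385), nothing else has moved, and the cock's pointer, at about (588,408), is in the shut direction. I'm handing in.

```bash
python3 -c "
from station import manip
print(manip.finish_job())"
```

```text
the job is handed in; nothing more can be done
None
```

The gas cock is shut at its stop, the key is back upright in its own hole and released, and the job was handed in at about 27 s; one wrist reading at the stop touched 0.59 N m, just under the 0.6 limit, and I backed off at once.

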